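Release the exposure unit's lid

ROBOT

A 7-joint arm with a two-finger parallel gripper is mounted at the origin on a cart in front of the work surface, level with it; the furniture and walls round the work are solid. World frame = base frame: x ahead of the robot, y to its left, z up, the work surface at z = 0. Lengths are in m, angles in rad, forces in N, time in s.
With the tool pointing down it reaches from about 0.425 to 0.875 m from the base axis. Payload 4.7 kg.
Tool frame: the origin (TCP) lies on the centre line of the jaws, within the pads' length; the fingertips stand 14 mm ahead of it and the grasp point (between the pads) lies 5 mm behind it; z points along the fingers, x is the direction in which the jaws open and shut, and the axes are right-handed (so a half turn about z gives the same grasp; the last joint's range is limited). The gripper opens to 87 mm and grips with 3 to 60 N. Pads are 19 mm wide; open, the fingers measure 117 mm over their backs; the gripper's body (75 mm by 190 mm) begins 51 mm behind the grasp point.
Start: joints at [-1.106, 0.321, -0.07, 1.45, 0.023, 1.371, -0.057], TCP at [0.283, 0.585, 0.237] pointing down, gripper open.
Joint ranges: [-2.86, 2.86], [-0.3, 2.09], [-1.38, 1.24], [0.06, 2.45], [-1.56, 4.7], [0.09, 2.05], [-2.69, 2.69]. Speed limits (rad/s): [2.57, 2.57, 3.14, 3.14, 3.14, 3.14, 3.14].

INTERFACE

Orientations are given as a rotation vector (axis times angle).
In Python, from bench import ctrl gives the robot as it stands.
- The arm moves only by the tool drive_tool, never from a script. Its argument "rows" is a list that holds one entry, the list of rows, each a list of 5 numbers: the shift along the tool's x, y, z scaled (see below), then the turn about the tool's z scaled (see below), then the closure in counts, from 0 (fully open) to 255 (shut). In form: [[[dx, dy, dz, spin, jaw], ...]]. A call has 1 to 20 rows; each row is the pose to reach, as a shift and turn from the pose commanded when the call began, along the tool's axes at that moment, turning the shorter way round; what a row does not reach only later rows make up. The controller multiplies each number of a shift by 300 mm and each number of a turn by pi rad. A row lasts 1/8 s, in which the tool goes at most 62.5 mm and 10.7 degrees, less where a joint would pass 70% of its speed; a pose out of reach is approached as far as the arm can. A call with a number of a shift or a turn outside -1 to 1 is refused whole. A call with a gripper value outside its range is refused whole. The fingers move at their own pace and stop on an object; "grip_force" is the grip in N (left out, the last holds). Time passes only in rows, so rows that repeat a pose let the fingers close. It gives the time, the measured TCP pose, the force and the opening at its end, in the units of the state.
- ctrl.get_state(): the state, without advancing time (a new reading comes with each control period).
- ctrl.get_image(name): name is "scene" or "top" or "wrist"; returns a dict with "img" (420x560x3 uint8, blue, green, red), "camera_matrix" (3x3 intrinsics, pixels), "R" (3x3) and "t" (3): a world point X has camera coordinates R X + t. Camera axes: x right, y down, z forward; pixel columns grow to the right and rows downward; lengths in m; the calibration is good to about 2 mm. A picture is of the moment at which its call begins. There is no depth.
- ctrl.close_job(): hands the job in, once; it reports no verdict.
The state is a dict: "time": time; "joint_positions": joint angles; "qd": joint speeds; "joint_torque": joint torques, N m; "position": TCP position; "tool_rot": TCP orientation; "ft_force": force on the tool from outside, world axes, zero at the start; "torque": the same for the moment, N m; "grip_width": opening from 0.0 (shut) to 1.0 (fully open).
Only numpy, scipy, OpenCV 4.12 (cv2) and the standard library are available. Lean on these libraries where they do the work, as an engineer would, in place of code of your own. Each camera call takes 0.05 s, during which the arm holds its last target.

TASK

The small plate exposure unit on the table has finished its run: open it. Push its lock slide (the small ribbed tab alone at the right end of the black deck) all the way over towards the two catch keys, then press both keys together, one fingertip on each, and keep them down until the sprung lid has lifted clear of the catches; then take your fingers off and let the lid rise fully open by itself. Only push and press, gently, with the fingertips; do not touch the lid, and leave the tape roll, loupe, marker and glue tube where they are.

Things in the scene. Friction and masses are not known exactly. Their poses are not given: they have to be found in the camera images.
- exposure_unit: Grey tabletop exposure unit, fixed, 262 (x) x 256 (y) x 87 mm high with its lid shut. Origin: under its middle, at table height; +x points to its back (the lid hinge), -x to its front (the robot's side), +y to its left, z up. Its front 90 mm is a low black deck with the two keys and the lock slide; behind the deck, from x = -33 mm, stands the lamp case under the lid.
- deck_mid (a point): Middle of the black deck's top, 40 mm above the table, at x = -90, y = 0 in the unit's frame. In the middle of the deck are the two grey catch keys, at its left (+y) end a fixed round timer dial (33 mm wide, 15 mm high, at y = +90 mm), at its right (-y) end the lock slide.
- catch_mid (a point): Midway between the tops of the two steel catch posts, 89 mm above the table, at x = -52, y = 0 in the unit's frame. One post, 10 mm wide, stands 53 mm behind each key's centre, right in front of the lid; it is one piece with the key, and pressing the key tips the post's top up to 10 mm towards the front.
- key_l_top (a point): Middle of the top of the left (+y) catch key: a flat grey pad, 28 (x) x 26 (y) mm, 56 mm above the table and 16 mm above the deck at rest; at x = -105, y = +30 mm in the unit's frame. The point moves with the key; its axes are the unit's.
- key_r_top (a point): The same for the right (-y) catch key, at x = -105, y = -30 mm in the unit's frame: the two key centres are 60 mm apart.
- key_l (a joint): Left catch key, rad: 0 up, 0.16 fully down; the pad then has sunk about 8.5 mm. Sprung: about 1.5 N starts it, 4 to 5 N holds it fully down; it springs back when left. Past about 0.11 its catch lets go of the lid. While the lock slide is on, it stops hard after 1 to 2 mm.
- key_r (a joint): Right catch key, the same. Either catch alone holds the lid.
- lock_tab (a point): Middle of the top of the lock slide's thumb tab: a grey ribbed block 24 (x) x 14 (y) mm on the deck, 14 mm high over it (top 54 mm above the table). At x = -105, y = -100 mm in the unit's frame when locked. It moves only along the unit's y; push its right-hand (-y) side.
- lock (a joint): Lock slide, m: 0 locked, 0.018 fully free (tab pushed 18 mm to the unit's +y, towards the keys, against its stop). Starts at 0 to 0.003. Friction about 2 N; stays where it is left. The keys are free of it past about 0.010.
- lid (a joint): Lid, rad: 0 shut, 1.05 fully open at its stop. Two gas struts raise it by itself, at about 0.2 rad/s, once both catches are off it; its front edge lifts up and away from the keys. Each catch has a second, upper tooth like a car bonnet's: let a key up before the lid stands at about 0.14 and that tooth stops the lid ajar.
- lid_front (a point): Middle of the lid's front edge, 77 mm above the table when shut, 65 mm behind the line of the key centres. The lid is 160 (x) x 254 (y) x 20 mm, hinged along the unit's back edge.
- masking_roll: Loose roll of masking tape lying flat, 104 mm across, 25 mm high, right of the unit; origin under its middle. To be left alone.
- loupe: Loose black folding loupe, 40 x 40 x 42 mm, left of the deck; origin under its middle. To be left alone.
- marker: Loose red and white marker pen lying down, 135 mm long, 17 mm thick, right of the unit's front; origin under its middle. To be left alone.
- glue_tube: Loose tube of glue lying flat, 136 x 38 x 26 mm, left of the unit; origin under its middle. To be left alone.

How it is judged:
On the way, in this order (a step that is already met when the one before it is completed fails the run):
1. the lock slide is pushed over to its free end while the lid is shut (value of joint lock above 0.014 m and value of joint lid below 0.02 rad), for 0.1 s.
2. the fingers hold both keys down until the lid has lifted past the catches (contact force between the fingers and key_l above 0.5 N and contact force between the fingers and key_r above 0.5 N and value of joint each of key_l, key_r above 0.08 rad and value of joint lid above 0.11 rad), for 0.05 s.
At the end, for the whole second after the job is handed in: The lid stands fully open by itself (past 0.98 rad) and at rest, both keys are back up, and the lock slide is at its free end (past 14 mm) (value of joint lid above 0.98 rad and velocity of joint lid below 0.05 rad/s and value of joint each of key_l, key_r below 0.02 rad and value of joint lock above 0.014 m); the robot touches nothing.
It fails at once if the robot touches the lid with more than 2 N (contact force between any of the fingers, the arm and lid above 2 N).
It fails at once if a key or the lock slide is forced or squeezed (over 35 N) (contact force between the fingers and key_l above 35 N or contact force between the fingers and key_r above 35 N or contact force between the fingers and lock above 35 N).
It fails at once if the tape roll, loupe, marker or glue tube is moved by more than 20 mm or lifted (distance of any of masking_roll, loupe, marker, glue_tube from where it was at the start of the episode above 0.02 m).
It also fails if it takes over 48 s, if anything falls off the work surface, if the arm or the gripper's body presses on something with over 40 N, if the wrist force passes 120 N, or if a joint passes its speed limit or range.

## Working session

There is one attempt and no reset: what is moved stays moved. The work goes in short steps, Python scripts to look and compute and a tool call to move; the robot and the scene stay as the last step left them, time stands still between calls to the robot, and variables do not carry over. Pictures are saved under pics/ and viewed, and the job is handed in when it is done.

Besides the shell and the picture viewer there is one more tool, called after "Request:" by a JSON object that holds its "name" and its "arguments". drive_tool: Moves the arm, as the interface text tells. Its arguments: {"type":"object","properties":{"rows":{"type":"array"},"grip_force":{"type":"number"}},"required":["rows"]}

```bash
ls; mkdir -p pics
python3 - <<'E'
from bench import ctrl
import cv2,numpy as np
s=ctrl.get_state();print(s)
for n in ["scene","top","wrist"]:
    d=ctrl.get_image(n);cv2.imwrite(f"pics/{n}0.png",d["img"]);print(n,d["camera_matrix"],d["R"],d["t"])
E
```

```text
pics
{'time': 0.0, 'joint_positions': array([-1.10591866,  0.32179825, -0.07009415,  1.45167243,  0.02258189,
        1.37077582, -0.05690265]), 'qd': array([-0.00092708, -0.00039797,  0.00045366, -0.00076358, -0.00062451,
        0.00168579,  0.0007015 ]), 'joint_torque': array([-3.55806715e-04, -4.91296041e+01, -4.03811065e-01, -3.12521803e+01,
       -6.38586958e-02,  4.39503312e-02,  1.92426464e-04]), 'position': array([0.28298889, 0.58458715, 0.2354789 ]), 'tool_rot': array([ 2.66079172e+00,  1.66827823e+00, -2.41753181e-03]), 'ft_force': array([-0.44509972, -0.09536902, -0.97784805]), 'torque': array([ 0.04993697, -0.01129804, -0.00031173]), 'grip_width': 1.0027331606500303}
scene [[403.02151324   0.         278.20308598]
 [  0.         403.02151324 208.19543456]
 [  0.           0.           1.        ]] [[ 0.72986451 -0.68355085 -0.00748621]
 [-0.52171346 -0.54991871 -0.65223039]
 [ 0.44171583  0.47994547 -0.75798382]] [-0.25049998  0.45219406  0.58277546]
top [[444.53788421   0.         282.78322214]
 [  0.         444.53788421 209.18778056]
 [  0.           0.           1.        ]] [[ 3.77436768e-02 -9.99287014e-01 -9.37690281e-04]
 [-9.76356426e-01 -3.66776735e-02 -2.13032573e-01]
 [ 2.12846291e-01  8.95615252e-03 -9.77044648e-01]] [0.20833914 0.54692419 1.04568847]
wrist [[301.3898954    0.         283.21742699]
 [  0.         301.3898954  208.95044883]
 [  0.           0.           1.        ]] [[ 0.43498347  0.90043554 -0.00228612]
 [ 0.86675527 -0.41802255  0.27201553]
 [ 0.2439768  -0.12030377 -0.96229015]] [-0.64799215 -0.03317842  0.39098333]
```

View pics/scene0.png

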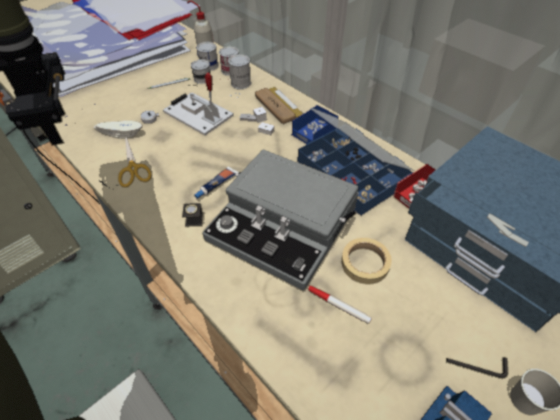

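View pics/top0.png

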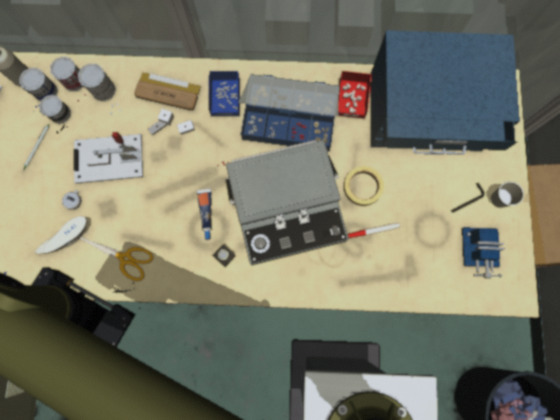

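Run:
```python
import cv2
a=cv2.imread("pics/top0.png")[190:275,215:365];cv2.imwrite("pics/topc.png",cv2.resize(a,None,fx=5,fy=5,interpolation=cv2.INTER_CUBIC))
a=cv2.imread("pics/scene0.png")[190:290,195:335];cv2.imwrite("pics/scenec.png",cv2.resize(a,None,fx=5,fy=5,interpolation=cv2.INTER_CUBIC))
```

```text
(no output)
```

View pics/topc.png

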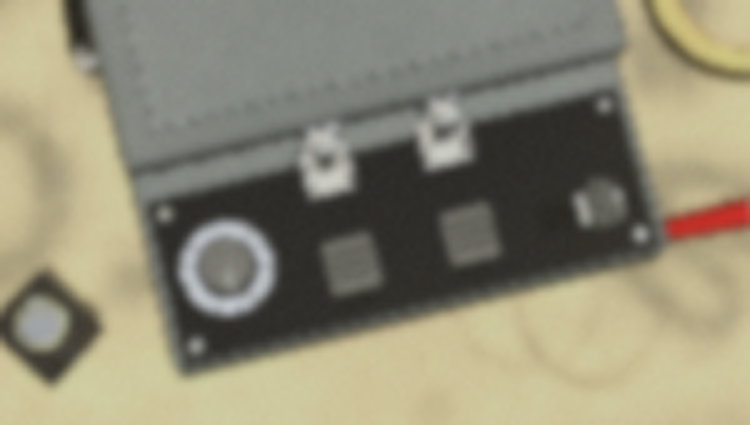

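View pics/scenec.png

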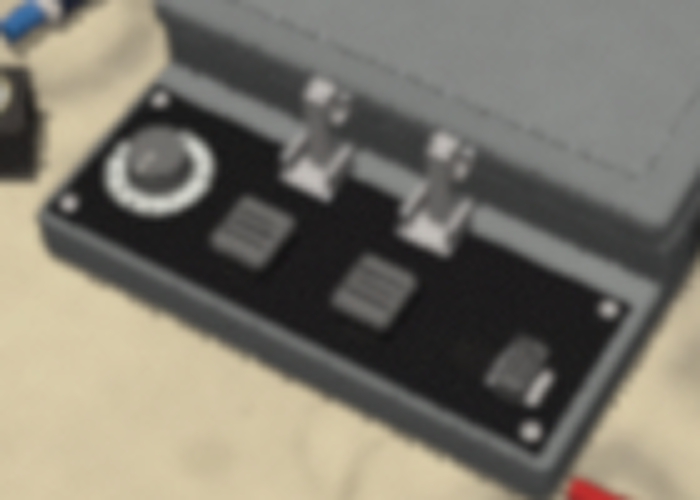

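```bash
cat > h.py <<'E'
import numpy as np,cv2
from scipy.optimize import least_squares
from bench import ctrl
def proj(d,X):
    c=np.asarray(X)@d["R"].T+d["t"]; p=c@np.array(d["camera_matrix"]).T; return p[:,:2]/p[:,2:]
def u2w(p,X):
    X=np.asarray(X,float);c,s=np.cos(p[2]),np.sin(p[2])
    return np.c_[p[0]+c*X[:,0]-s*X[:,1],p[1]+s*X[:,0]+c*X[:,1],X[:,2]]
E
python3 - <<'E'
from h import *
T=ctrl.get_image("top");S=ctrl.get_image("scene")
P=[[-.105,.03,.056],[-.105,-.03,.056],[-.090,.09,.055],[-.105,-.1,.054]]
f=lambda a,o:(np.array(a,float)+.5)/5-.5+np.array(o)
mt=f([[352,264],[470,234],[227,263],[601,203]],[215,190]);ms=f([[254,232],[374,292],[158,155],[522,366]],[195,190])
for use in ("ts","t","s"):
    def r(p):
        W=u2w(p,P);o=[]
        if "t" in use:o.append((proj(T,W)-mt)[:3].ravel())
        if "s" in use:o.append((proj(S,W)-ms)[:3].ravel())
        return np.concatenate(o)
    q=least_squares(r,[.6,0,.2]);print(use,q.x,np.round(q.fun,1))
    W=u2w(q.x,P);print(W.round(4),(proj(T,W)-mt).round(1)[3],(proj(S,W)-ms).round(1)[3])
print(ctrl.get_state()["time"])
E
```

```text
ts [0.56436702 0.21978817 0.28033361] [ 0.3  0.5  0.3  0.6  0.   0.7  0.1 -0.5  0.4 -0.5  0.2 -0.8]
[[0.4552 0.2196 0.056 ]
 [0.4718 0.1619 0.056 ]
 [0.453  0.2814 0.055 ]
 [0.4911 0.0946 0.054 ]] [1.5 0.2] [ 0.7 -0.1]
t [0.56578268 0.22036766 0.28035158] [ 0.  -0.1  0.1  0.1 -0.2  0.1]
[[0.4566 0.2201 0.056 ]
 [0.4732 0.1625 0.056 ]
 [0.4544 0.282  0.055 ]
 [0.4926 0.0952 0.054 ]] [ 1.3 -0.4] [ 1.  -0.7]
s [0.5630404  0.21904247 0.28147465] [-0.2  0.1  0.2  0.1 -0.1 -0.2]
[[0.4538 0.2187 0.056 ]
 [0.4705 0.1611 0.056 ]
 [0.4516 0.2805 0.055 ]
 [0.4899 0.0938 0.054 ]] [1.8 0.7] [0.6 0.5]
0.25
```

```bash
cat >> h.py <<'E'
from scipy.spatial.transform import Rotation as Ro
POSE=(.5645,.2198,.280)
def go(ux,uy,tipz):
    s=ctrl.get_state();R=Ro.from_rotvec(s["tool_rot"]).as_matrix();p=s["position"]
    w=u2w(POSE,[[ux,uy,tipz+.014]])[0]; d=R.T@(w-p)
    a=np.arctan2(R[1,0],R[0,0]);turn=-((POSE[2]+np.pi/2-a+np.pi)%(2*np.pi)-np.pi)
    print("t",s["time"],"row",(d/.3).round(4),"spin",round(turn/np.pi,4),"tilt",R[:,2].round(3),"target",w.round(4))
def where():
    s=ctrl.get_state();p=s["position"]
    c,q=np.cos(POSE[2]),np.sin(POSE[2]);d=p-np.array([POSE[0],POSE[1],0])
    print("t",s["time"],"unit xy",round(c*d[0]+q*d[1],4),round(-q*d[0]+c*d[1],4),"tipz",round(p[2]-.014,4),"F",s["ft_force"].round(2),"g",s["grip_width"],"q",s["joint_positions"].round(2))
E
python3 -c "
from h import *
go(-.105,-.132,.15);go(-.105,-.132,.044);where()"
```

```text
t 0.25 row [-1.2477  1.4075  0.2413] spin -0.2326 tilt [-0.    -0.001 -1.   ] target [0.5001 0.0639 0.164 ]
t 0.25 row [-1.2474  1.4074  0.5947] spin -0.2326 tilt [-0.    -0.001 -1.   ] target [0.5001 0.0639 0.058 ]
t 0.25 unit xy -0.1696 0.4286 tipz 0.2221 F [ 0.79 -0.21  0.45] g 1.0072049266754142 q [-1.11  0.32 -0.07  1.45  0.02  1.37 -0.06]
```

Request:
{"name": "drive_tool", "arguments": {"rows": [[[-0.2,0.23,0.04,-0.05,255],[-0.4,0.45,0.08,-0.1,255],[-0.6,0.68,0.1,-0.15,255],[-0.8,0.9,0.15,-0.2,255],[-0.95,1.0,0.2,-0.2326,255],[-0.95,1.0,0.2,-0.2326,255],[-0.95,1.0,0.2,-0.2326,255],[-0.95,1.0,0.2,-0.2326,255],[-0.95,1.0,0.2,-0.2326,255],[-0.95,1.0,0.2,-0.2326,255],[-0.95,1.0,0.2,-0.2326,255]]], "grip_force": 20}}

```text
time: 1.62
position: [0.4288, 0.199, 0.1767]
tool_rot: [1.887, 2.512, 0.0]
ft_force: [0.4, -0.1, -0.1]
grip_width: 0.008
```

```bash
python3 -c "
from h import *
go(-.105,-.132,.12);go(-.105,-.132,.044);where()"
```

```text
t 1.625 row [-0.4985  0.1027  0.1423] spin 0.0007 tilt [ 0.  0. -1.] target [0.5001 0.0639 0.134 ]
t 1.625 row [-0.4986  0.1027  0.3956] spin 0.0007 tilt [ 0.  0. -1.] target [0.5001 0.0639 0.058 ]
t 1.625 unit xy -0.1362 0.0175 tipz 0.1627 F [ 0.41 -0.08 -0.1 ] g 0.00794852825014434 q [-0.63 -0.02  0.14  1.96  0.    1.2   1.36]
```

Request:
{"name": "drive_tool", "arguments": {"rows": [[[-0.25,0.05,0.1,0,255],[-0.4985,0.1027,0.2,0,255],[-0.4985,0.1027,0.25,0,255],[-0.4985,0.1027,0.25,0,255],[-0.4985,0.1027,0.25,0,255],[-0.4985,0.1027,0.25,0,255]]]}}

```text
time: 2.38
position: [0.5003, 0.0645, 0.1024]
tool_rot: [1.886, 2.512, 0.003]
ft_force: [-0.3, -0.1, 0.4]
grip_width: 0.008
```

```bash
python3 -c "
from h import *
go(-.105,-.132,.044);where()
for n in ('scene','top','wrist'):
  im=ctrl.get_image(n)['img']
  cv2.imwrite('pics/a_%s.png'%n,im if n=='wrist' else cv2.resize(im[150:300,170:370],None,fx=4,fy=4,interpolation=cv2.INTER_CUBIC))
"
```

```text
t 2.375 row [-0.0019 -0.0015  0.1482] spin 0.0009 tilt [ 0.001  0.001 -1.   ] target [0.5001 0.0639 0.058 ]
t 2.375 unit xy -0.1046 -0.1315 tipz 0.0884 F [-0.31 -0.07  0.41] g 0.007551754234014255 q [-0.47  0.12  0.3   1.98 -0.04  1.04  1.71]
```

View pics/a_scene.png

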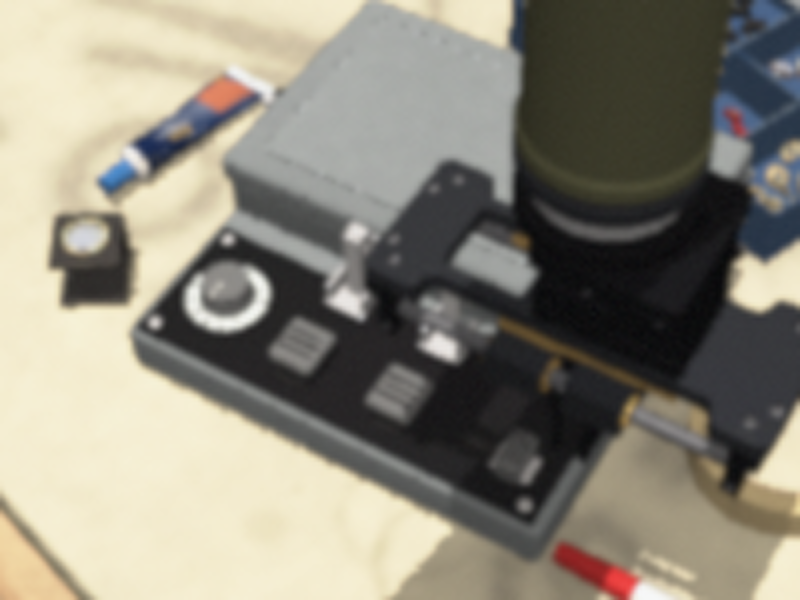

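View pics/a_top.png

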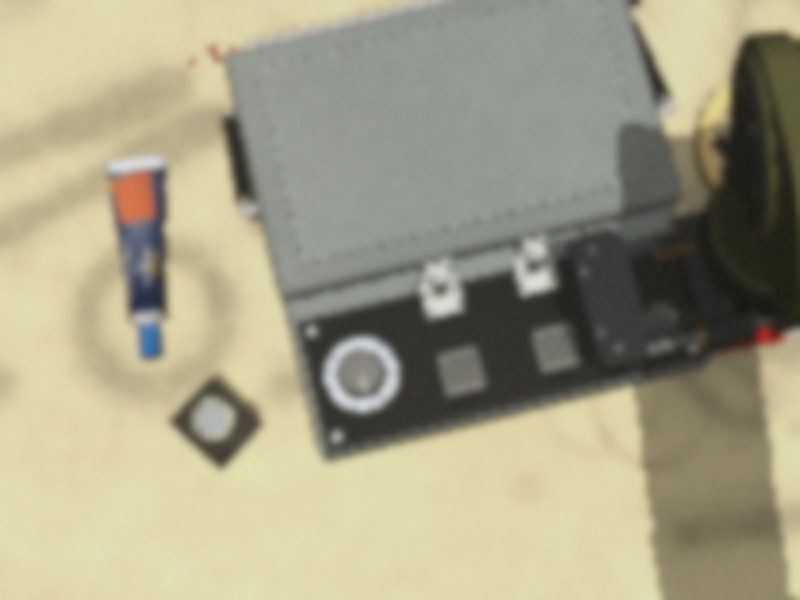

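View pics/a_wrist.png

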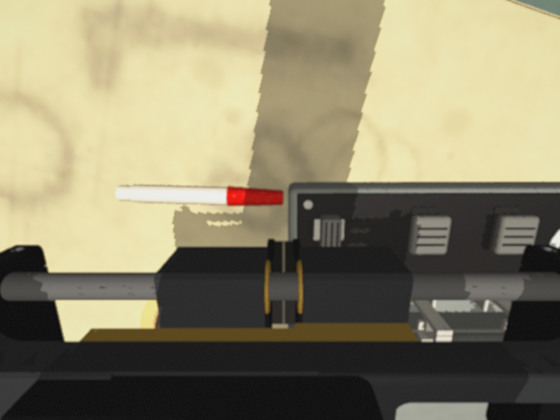

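Request:
{"name": "drive_tool", "arguments": {"rows": [[[0,-0.002,0.08,0,255],[0,-0.002,0.12,0,255],[0,-0.002,0.14,0,255],[0,-0.002,0.142,0,255],[0,-0.002,0.142,0,255]]]}}

```text
time: 3.15
position: [0.4999, 0.0626, 0.0595]
tool_rot: [1.889, 2.509, 0.001]
ft_force: [0.8, -0.7, 0.2]
grip_width: 0.005
```

```bash
python3 -c "
from h import *
go(-.105,-.132,.045);where()
for n in ('scene','wrist'):
  im=ctrl.get_image(n)['img']
  cv2.imwrite('pics/b_%s.png'%n,im if n=='wrist' else cv2.resize(im[150:300,170:370],None,fx=4,fy=4,interpolation=cv2.INTER_CUBIC))
"
```

```text
t 3.15 row [0.0042 0.0018 0.0015] spin -0.0 tilt [ 0.001  0.    -1.   ] target [0.5001 0.0639 0.059 ]
t 3.15 unit xy -0.1055 -0.1333 tipz 0.0455 F [ 0.78 -0.72  0.17] g 0.004624970098680805 q [-0.46  0.18  0.3   2.02 -0.07  0.95  1.73]
```

View pics/b_scene.png

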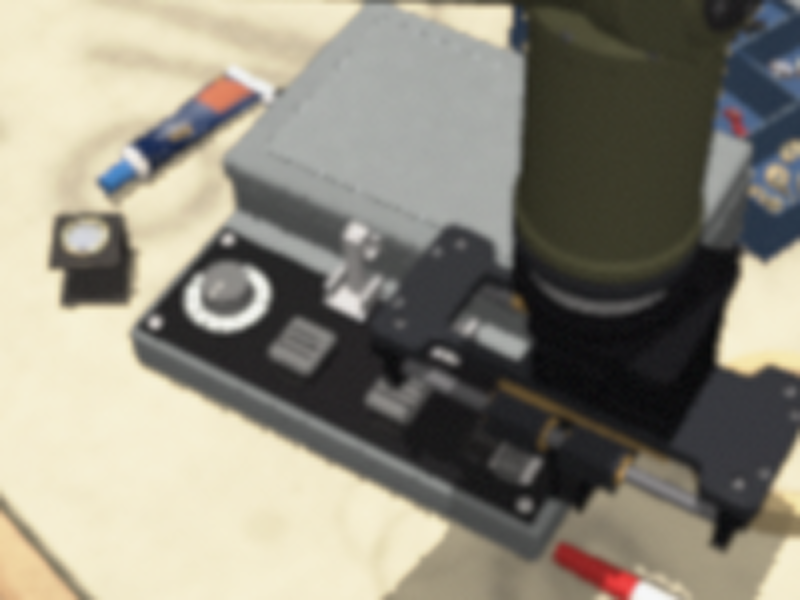

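View pics/b_wrist.png

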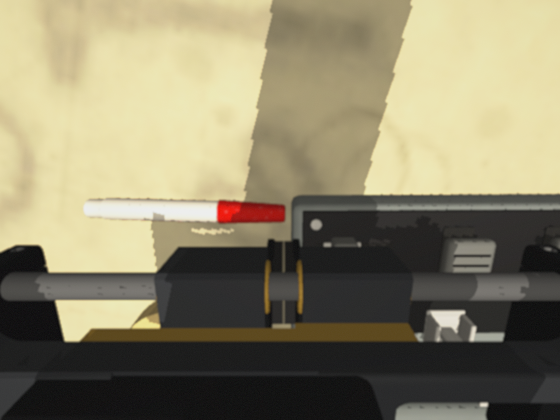

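Request:
{"name": "drive_tool", "arguments": {"rows": [[[0.02,0,0.0,0,255],[0.03,0,0.0,0,255],[0.04,0,0,0,255],[0.05,0,0,0,255],[0.06,0,0,0,255],[0.07,0,0,0,255],[0.07,0,0,0,255]]]}}

```text
time: 4.12
position: [0.4937, 0.0825, 0.059]
tool_rot: [1.89, 2.51, -0.0]
ft_force: [0.4, -1.0, 0.4]
grip_width: 0.006
```

```bash
python3 -c "
from h import *
where()
"
```

```text
t 4.125 unit xy -0.106 -0.1123 tipz 0.045 F [ 0.43 -0.95  0.44] g 0.006274538000845481 q [-0.49  0.17  0.29  2.02 -0.06  0.95  1.68]
```

Request:
{"name": "drive_tool", "arguments": {"rows": [[[0.007,0,0.0,0,255],[0.013,0,0.0,0,255],[0.02,0,0,0,255],[0.02,0,0,0,255]]]}}

```text
time: 4.62
position: [0.4918, 0.0888, 0.059]
tool_rot: [-1.889, -2.51, -0.0]
ft_force: [0.2, -1.4, -0.1]
grip_width: 0.004
```

```bash
python3 -c "
from h import *
where()
for n in ('scene','wrist'):
  im=ctrl.get_image(n)['img']
  cv2.imwrite('pics/c_%s.png'%n,im if n=='wrist' else cv2.resize(im[150:300,170:370],None,fx=4,fy=4,interpolation=cv2.INTER_CUBIC))
"
```

```text
t 4.625 unit xy -0.106 -0.1059 tipz 0.045 F [ 0.21 -1.45 -0.13] g 0.004272272760511903 q [-0.49  0.17  0.28  2.02 -0.06  0.95  1.67]
```

View pics/c_scene.png

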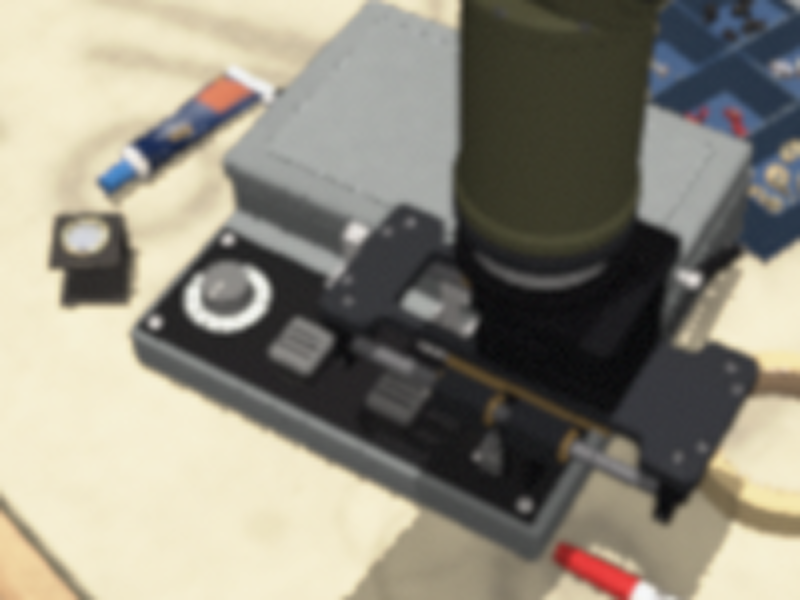

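View pics/c_wrist.png

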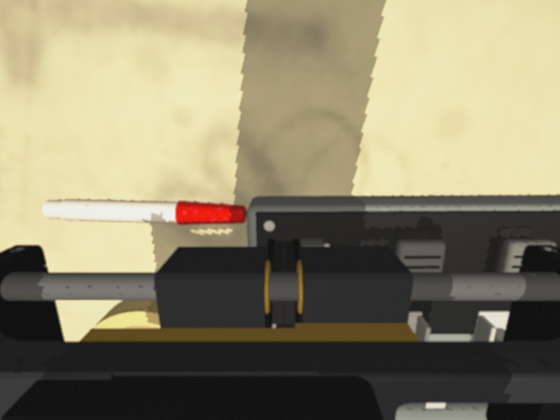

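Request:
{"name": "drive_tool", "arguments": {"rows": [[[0.005,0,0.0,0,255],[0.01,0,0.0,0,255],[0.01,0,0,0,255]]]}}

```text
time: 5.1
position: [0.4911, 0.0915, 0.059]
tool_rot: [-1.889, -2.51, -0.0]
ft_force: [0.1, -1.9, 0.5]
grip_width: 0.005
```

Request:
{"name": "drive_tool", "arguments": {"rows": [[[0.005,0,0.0,0,255],[0.01,0,0.0,0,255],[0.01,0,0,0,255]]]}}

```text
time: 5.48
position: [0.4902, 0.0945, 0.059]
tool_rot: [-1.889, -2.51, -0.0]
ft_force: [-0.1, -1.7, -0.0]
grip_width: 0.001
```

```bash
python3 -c "
from h import *
where()
"
```

```text
t 5.475 unit xy -0.106 -0.0999 tipz 0.045 F [-0.07 -1.69 -0.01] g 0.0008512870426506077 q [-0.5   0.17  0.28  2.02 -0.06  0.95  1.66]
```

Request:
{"name": "drive_tool", "arguments": {"rows": [[[0.005,0,0.0,0,255],[0.01,0,0.0,0,255],[0.01,0,0,0,255]]]}}

```text
time: 5.85
position: [0.4897, 0.0961, 0.059]
tool_rot: [1.89, 2.508, -0.001]
ft_force: [0.6, -5.3, 0.0]
grip_width: 0.007
```

```bash
python3 -c "
from h import *
where()
for n in ('scene','wrist'):
  im=ctrl.get_image(n)['img']
  cv2.imwrite('pics/d_%s.png'%n,im if n=='wrist' else cv2.resize(im[200:300,220:340],None,fx=6,fy=6,interpolation=cv2.INTER_CUBIC))
"
```

```text
t 5.85 unit xy -0.1061 -0.0982 tipz 0.045 F [ 0.62 -5.27  0.01] g 0.0071642903760386 q [-0.51  0.17  0.28  2.03 -0.06  0.95  1.65]
```

View pics/d_scene.png

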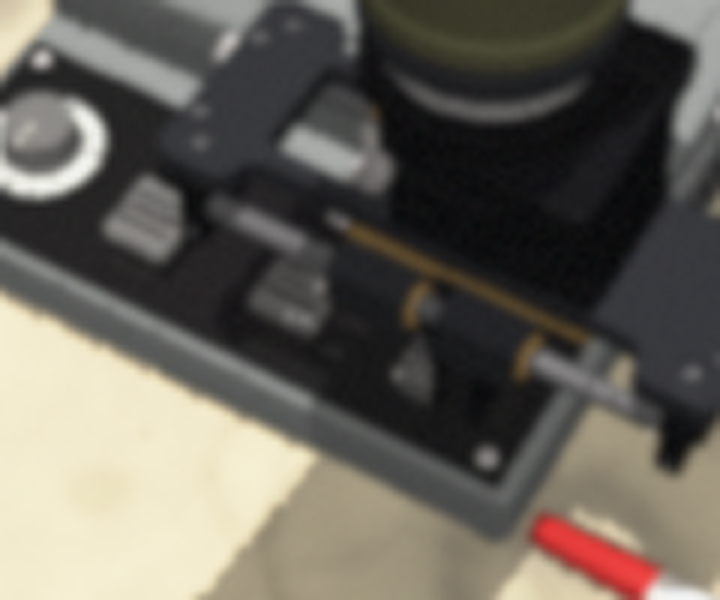

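Request:
{"name": "drive_tool", "arguments": {"rows": [[[0.004,0,0.0,0,255],[0.008,0,0.0,0,255],[0.008,0,0,0,255]]]}}

```text
time: 6.32
position: [0.4897, 0.0963, 0.059]
tool_rot: [1.89, 2.506, -0.003]
ft_force: [2.1, -9.5, 1.1]
grip_width: 0.008
```

```bash
python3 -c "
from h import *
where()
"
```

```text
t 6.325 unit xy -0.1061 -0.098 tipz 0.045 F [ 2.07 -9.49  1.11] g 0.008050804286454017 q [-0.51  0.17  0.28  2.03 -0.05  0.95  1.65]
```

Request:
{"name": "drive_tool", "arguments": {"rows": [[[-0.02,0,0.0,0,255],[-0.035,0,0.0,0,255],[-0.035,0,-0.1,0,255],[-0.035,0,-0.2,0,200],[-0.035,0,-0.22,0,150],[0.1,0,-0.22,0,111],[0.2,0,-0.22,0,111],[0.327,-0.005,-0.22,0,111],[0.327,-0.005,-0.22,0,111],[0.327,-0.005,-0.22,0,111],[0.327,-0.005,-0.22,0,111],[0.327,-0.005,-0.22,0,111]]]}}

```text
time: 7.82
position: [0.4606, 0.1923, 0.1249]
tool_rot: [1.892, 2.508, -0.0]
ft_force: [0.7, -1.0, -0.2]
grip_width: 0.56
```

```bash
python3 -c "
from h import *
where();go(-.108,0,.06)
for n in ('scene','wrist','top'):
  im=ctrl.get_image(n)['img']
  cv2.imwrite('pics/e_%s.png'%n,im if n=='wrist' else cv2.resize(im[150:300,170:370],None,fx=4,fy=4,interpolation=cv2.INTER_CUBIC))
"
```

```text
t 7.825 unit xy -0.1075 0.0023 tipz 0.1109 F [ 0.73 -0.95 -0.21] g 0.5604904717274581 q [-0.63  0.09  0.19  1.96 -0.02  1.09  1.42]
t 7.825 row [-0.0077 -0.0018  0.1696] spin -0.0006 tilt [-0. -0. -1.] target [0.4607 0.19   0.074 ]
```

View pics/e_scene.png

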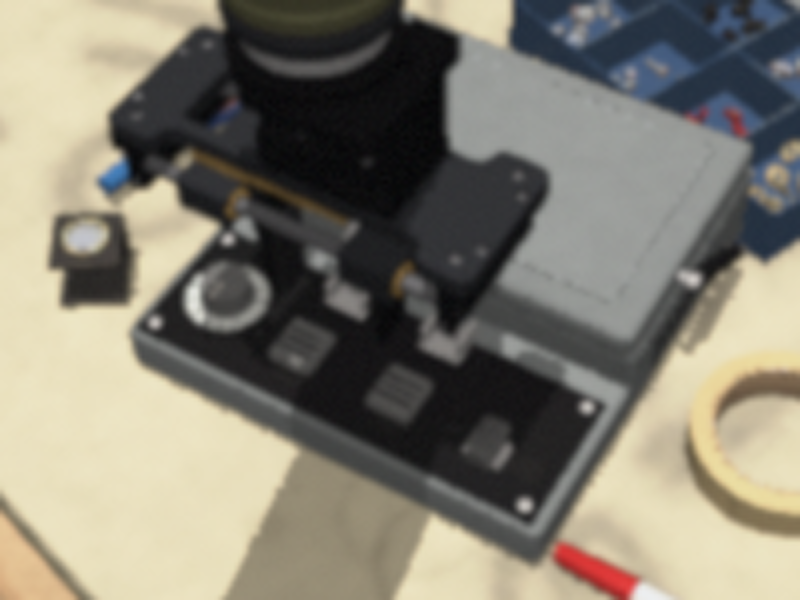

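View pics/e_wrist.png

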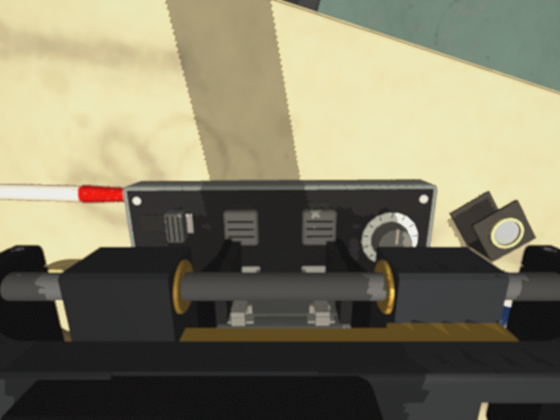

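View pics/e_top.png

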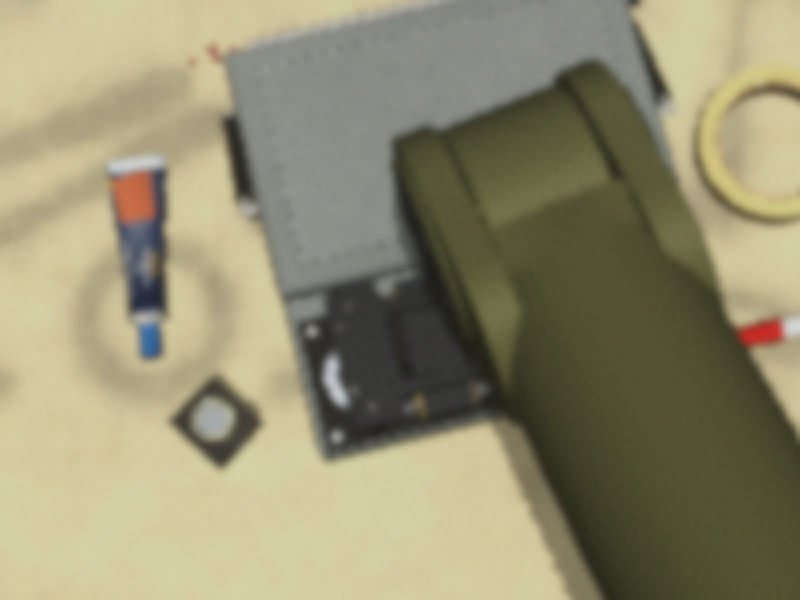

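Request:
{"name": "drive_tool", "arguments": {"rows": [[[-0.008,-0.003,0.08,0,111],[-0.008,-0.003,0.14,0,111],[-0.008,-0.003,0.17,0,111],[-0.008,-0.003,0.17,0,111],[-0.008,-0.003,0.17,0,111]]]}}

```text
time: 8.6
position: [0.4607, 0.191, 0.0747]
tool_rot: [1.889, 2.509, 0.002]
ft_force: [0.6, 0.2, -0.4]
grip_width: 0.565
```

```bash
python3 -c "
from h import *
where();go(-.108,0,.06)
for n in ('scene','wrist'):
  im=ctrl.get_image(n)['img']
  cv2.imwrite('pics/f_%s.png'%n,im if n=='wrist' else cv2.resize(im[200:300,200:320],None,fx=6,fy=6,interpolation=cv2.INTER_CUBIC))
"
```

```text
t 8.6 unit xy -0.1078 0.001 tipz 0.0607 F [ 0.6   0.25 -0.37] g 0.5653600802289622 q [-0.62  0.15  0.19  2.01 -0.03  0.98  1.43]
t 8.6 row [-0.0032 -0.0008  0.0023] spin -0.0 tilt [ 0.001  0.001 -1.   ] target [0.4607 0.19   0.074 ]
```

View pics/f_scene.png

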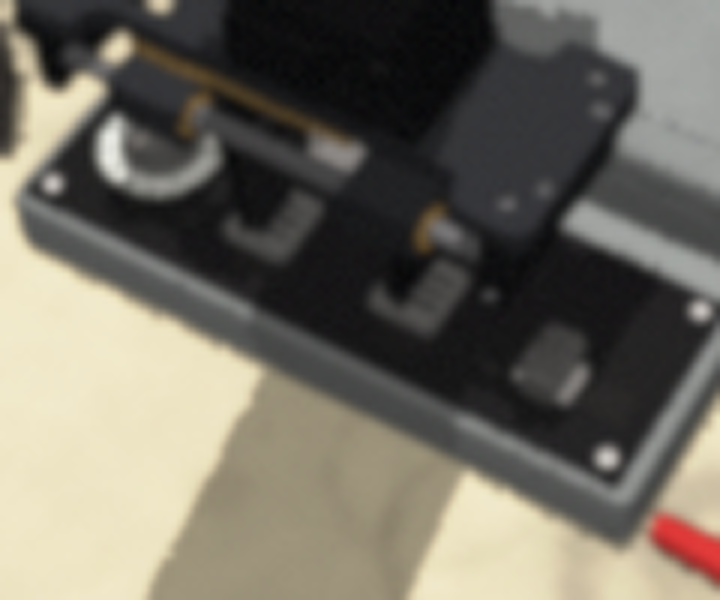

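View pics/f_wrist.png

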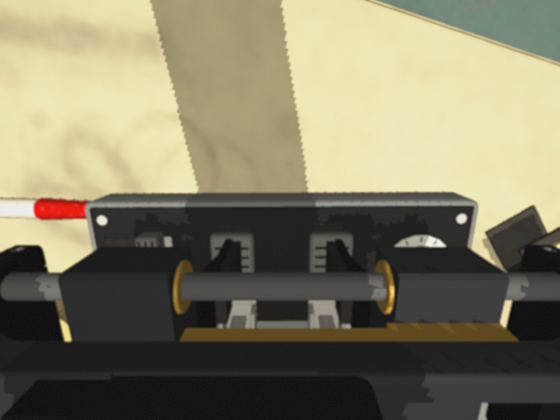

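Request:
{"name": "drive_tool", "arguments": {"rows": [[[-0.002,0,0.012,0,111],[-0.002,0,0.02,0,111],[-0.002,0,0.028,0,111],[-0.002,0,0.036,0,111],[-0.002,0,0.042,0,111],[-0.002,0,0.042,0,111],[-0.002,0,0.042,0,111]]]}}

```text
time: 9.57
position: [0.4576, 0.1894, 0.0621]
tool_rot: [-1.887, -2.507, 0.008]
ft_force: [-10.7, -3.3, 15.5]
grip_width: 0.569
```

```bash
python3 -c "
from h import *
where();go(-.108,0,.046)
for n in ('scene',):
  im=ctrl.get_image(n)['img']
  cv2.imwrite('pics/g_%s.png'%n,im if n=='wrist' else cv2.resize(im[150:300,170:370],None,fx=4,fy=4,interpolation=cv2.INTER_CUBIC))
"
```

```text
t 9.575 unit xy -0.1112 0.0004 tipz 0.0481 F [-10.67  -3.32  15.46] g 0.5687937752005349 q [-0.62  0.16  0.19  2.02 -0.04  0.97  1.44]
t 9.575 row [-0.0012  0.0106  0.0071] spin 0.0 tilt [-0.006 -0.002 -1.   ] target [0.4607 0.19   0.06  ]
```

View pics/g_scene.png

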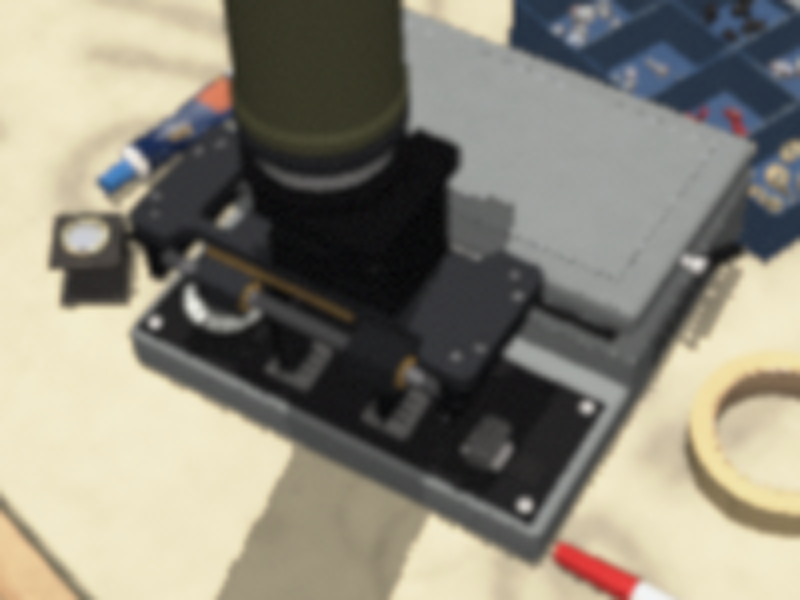

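Request:
{"name": "drive_tool", "arguments": {"rows": [[[0,0,0,0,111],[0,0,0,0,111],[0,0,0,0,111],[0,0,0,0,111],[0,0,0,0,111],[0,0,0,0,111],[0,0,0,0,111],[0,0,0,0,111]]]}}

```text
time: 10.62
position: [0.4575, 0.1894, 0.0621]
tool_rot: [-1.887, -2.507, 0.008]
ft_force: [-10.4, -2.7, 15.8]
grip_width: 0.564
```

```bash
python3 -c "
from h import *
where();go(-.108,0,.046)
for n in ('scene',):
  im=ctrl.get_image(n)['img']
  cv2.imwrite('pics/h_%s.png'%n,im if n=='wrist' else cv2.resize(im[150:300,170:370],None,fx=4,fy=4,interpolation=cv2.INTER_CUBIC))
"
```

```text
t 10.625 unit xy -0.1112 0.0003 tipz 0.0481 F [-10.41  -2.65  15.85] g 0.5638321599796593 q [-0.62  0.16  0.19  2.02 -0.04  0.97  1.44]
t 10.625 row [-0.0011  0.0107  0.007 ] spin 0.0 tilt [-0.006 -0.002 -1.   ] target [0.4607 0.19   0.06  ]
```

View pics/h_scene.png

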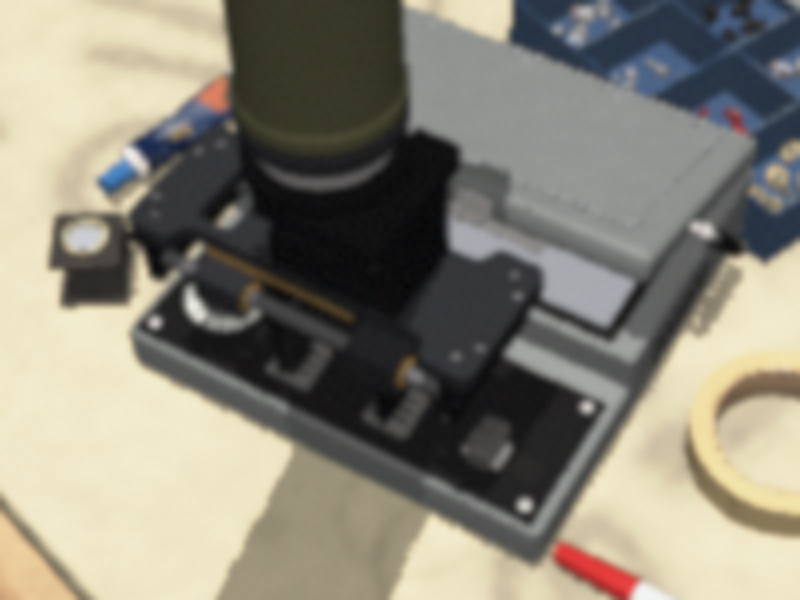

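Request:
{"name": "drive_tool", "arguments": {"rows": [[[0,0,-0.01,0,111],[0,0,-0.03,0,111],[0,0,-0.06,0,111],[0,-0.05,-0.12,0,111],[0.05,-0.1,-0.2,0,111],[0.2,-0.15,-0.3,0,111],[0.4,-0.1,-0.35,0,111],[0.6,-0.05,-0.4,0,111],[0.8,0,-0.4,0,111],[0.95,0.1,-0.4,0,111],[0.95,0.1,-0.4,0,111],[0.95,0.1,-0.4,0,111]]]}}

```text
time: 12.18
position: [0.4104, 0.4714, 0.1807]
tool_rot: [1.89, 2.509, -0.003]
ft_force: [0.2, -1.2, 0.1]
grip_width: 0.563
```

```bash
python3 -c "
from h import *
where()
for n in ('scene',):
  im=ctrl.get_image(n)['img']
  cv2.imwrite('pics/i_%s.png'%n,im if n=='wrist' else cv2.resize(im[120:300,130:370],None,fx=3.3,fy=3.3,interpolation=cv2.INTER_CUBIC))
"
```

```text
t 12.175 unit xy -0.0786 0.2844 tipz 0.1667 F [ 0.16 -1.21  0.05] g 0.5631067851816848 q [-0.89  0.3  -0.01  1.59  0.    1.25  0.95]
```

View pics/i_scene.png

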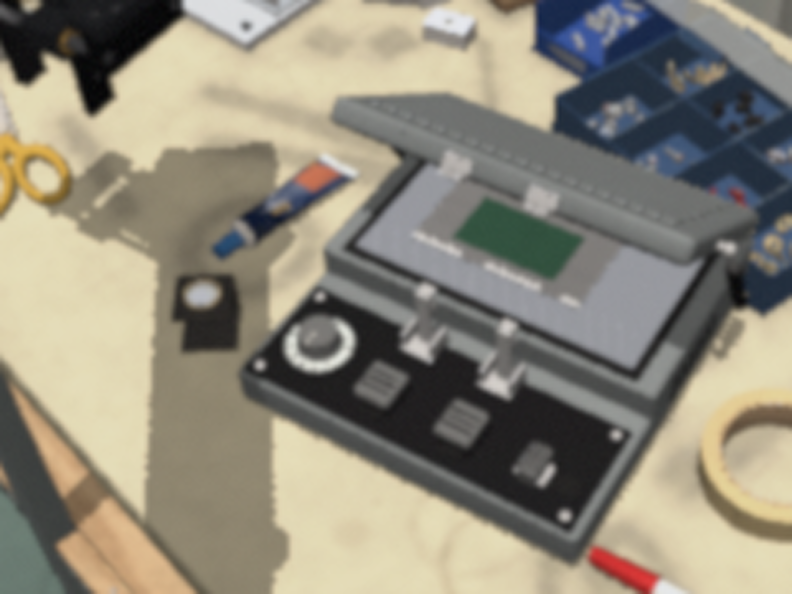

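Lid is opening freely, the arm is clear, and nothing else moved. I'll wait for it to reach its stop.

Request:
{"name": "drive_tool", "arguments": {"rows": [[[0,0,0,0,111],[0,0,0,0,111],[0,0,0,0,111],[0,0,0,0,111],[0,0,0,0,111],[0,0,0,0,111],[0,0,0,0,111],[0,0,0,0,111],[0,0,0,0,111],[0,0,0,0,111],[0,0,0,0,111],[0,0,0,0,111],[0,0,0,0,111],[0,0,0,0,111],[0,0,0,0,111],[0,0,0,0,111],[0,0,0,0,111],[0,0,0,0,111],[0,0,0,0,111],[0,0,0,0,111]]]}}

```text
time: 14.72
position: [0.4103, 0.4723, 0.1814]
tool_rot: [1.89, 2.51, 0.0]
ft_force: [-0.2, 0.5, 0.2]
grip_width: 0.568
```

Request:
{"name": "drive_tool", "arguments": {"rows": [[[0,0,0,0,111],[0,0,0,0,111],[0,0,0,0,111],[0,0,0,0,111],[0,0,0,0,111],[0,0,0,0,111],[0,0,0,0,111],[0,0,0,0,111],[0,0,0,0,111],[0,0,0,0,111],[0,0,0,0,111],[0,0,0,0,111],[0,0,0,0,111],[0,0,0,0,111],[0,0,0,0,111],[0,0,0,0,111],[0,0,0,0,111],[0,0,0,0,111],[0,0,0,0,111],[0,0,0,0,111]]]}}

```text
time: 17.23
position: [0.4103, 0.4723, 0.1814]
tool_rot: [1.89, 2.51, 0.0]
ft_force: [-0.4, 0.2, 0.2]
grip_width: 0.562
```

```bash
python3 -c "
from h import *
where()
cv2.imwrite('pics/j_scene.png',cv2.resize(ctrl.get_image('scene')['img'][120:300,130:370],None,fx=3.3,fy=3.3,interpolation=cv2.INTER_CUBIC))
"
```

```text
t 17.225 unit xy -0.0784 0.2853 tipz 0.1674 F [-0.43  0.18  0.2 ] g 0.5624382000664374 q [-0.89  0.3  -0.01  1.59  0.    1.25  0.95]
```

Request:
{"name": "drive_tool", "arguments": {"rows": [[[0,0,0,0,111],[0,0,0,0,111],[0,0,0,0,111],[0,0,0,0,111],[0,0,0,0,111],[0,0,0,0,111],[0,0,0,0,111],[0,0,0,0,111],[0,0,0,0,111],[0,0,0,0,111],[0,0,0,0,111],[0,0,0,0,111]]]}}

```text
time: 18.77
position: [0.4103, 0.4723, 0.1814]
tool_rot: [1.89, 2.51, 0.0]
ft_force: [0.2, 0.4, -0.2]
grip_width: 0.565
```

```bash
python3 -c "
from h import *
where()
a=cv2.imread('pics/j_scene.png')
b=cv2.resize(ctrl.get_image('scene')['img'][120:300,130:370],None,fx=3.3,fy=3.3,interpolation=cv2.INTER_CUBIC)
cv2.imwrite('pics/k_scene.png',b);print(cv2.absdiff(a,b).max(),cv2.absdiff(a,b).mean())
T=ctrl.get_image('top');cv2.imwrite('pics/k_top.png',cv2.resize(T['img'][120:280,160:420],None,fx=3,fy=3,interpolation=cv2.INTER_CUBIC))
print((proj(T,u2w(POSE,[[-.105,-.1,.054],[-.105,-.082,.054]]))-[160,120])*3)
"
```

```text
t 18.775 unit xy -0.0784 0.2853 tipz 0.1674 F [ 0.23  0.44 -0.15] g 0.5651685958190185 q [-0.89  0.3  -0.01  1.59  0.    1.25  0.95]
8 0.5699099581675339
[[528.89297813 331.11242734]
 [507.78997822 336.29578427]]
```

View pics/k_scene.png

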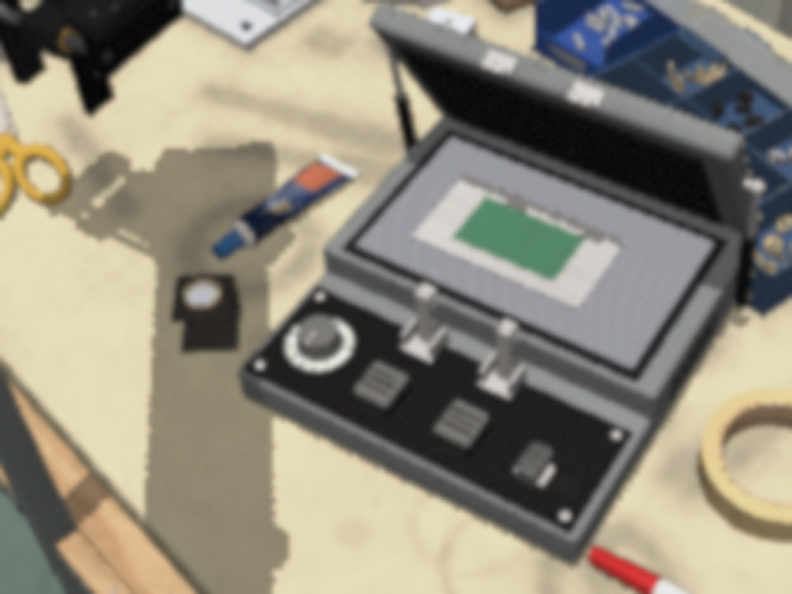

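View pics/k_top.png

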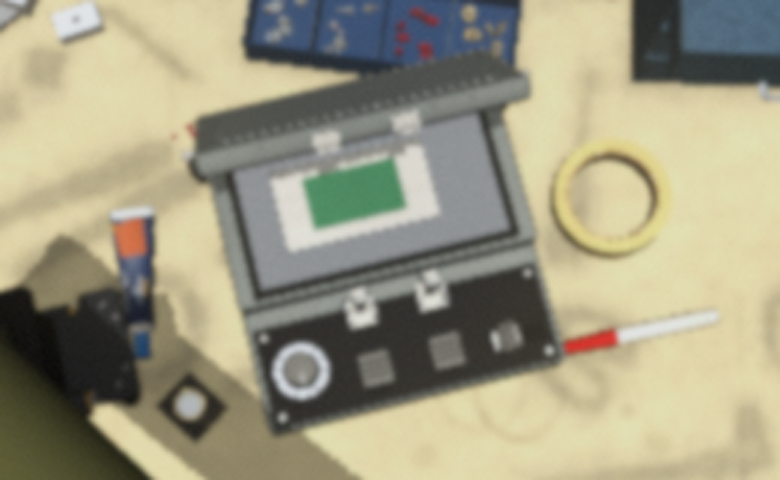

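```bash
python3 -c "
from bench import ctrl
print(ctrl.close_job())"
```

```text
the job is handed in; nothing more can be done
None
```

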